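Cured sample pots to the test rack, newest first

ROBOT

A 6-joint arm with a two-finger parallel gripper is mounted at the origin on the work surface. World frame = base frame: x ahead of the robot, y to its left, z up, the work surface at z = 0. Lengths are in m, angles in degrees, forces in N, time in s.
With the tool pointing down it reaches from about 0.3 to 0.875 m from the base axis. Payload 4.2 kg.
Tool frame: the origin (TCP) lies at the centre of the arm's flange, where the gripper is bolted on; the fingertips stand 173 mm ahead of it and the grasp point (between the pads) lies 155 mm ahead of it (r.grip_point_offset is the distance from the TCP to the grasp point, in m); z points along the fingers, y is the line along which they close (so a half turn about z gives the same grasp; the last joint's range is limited). The gripper opens to 85 mm and grips with 20 to 120 N. Pads are 22 mm wide; open, the fingers measure 114 mm over their backs; the gripper's body (76 mm by 85 mm) begins 54 mm behind the grasp point. The pads swing forward as they close: fully open they stand 13 mm farther back than shut.
Start: joints at [75.688, 18.312, 89.639, -0, 72.044, -1.146], TCP at [0.131, 0.56, 0.405] pointing down, gripper open.
Joint ranges: [-177.97, 177.97], [-48.28, 115.42], [12.27, 149.76], [-77.06, 257.06], [2.81, 150.46], [-146.56, 146.56]. Speed limits (degrees/s): [147.25, 147.25, 180, 180, 180, 180].

INTERFACE

Orientations are given as a 3x3 rotation matrix whose columns are the frame's x, y, z axes.
In Python, from station import r gives the robot as it stands. Calls block until the motion is done:
- r.goto(position, orientation): joint-space move of the TCP to a pose.
- r.move_linear(position, rot=None, v=0.15, guard=None): straight line of the TCP; rot=None keeps the orientation; v is the mean speed in m/s. With guard (N) it stops when the force on the tool has changed by that much, and returns True; else False.
- r.move_joints(angles): joint-space move.
- r.let_go() and r.gripper_close(): open the fingers fully, or close them until they stop; the grip force is fixed at half the most.
- r.wait(seconds).
- r.inverse_kinematics(position, orientation): joint angles nearest the present ones, or None.
- r.snapshot(name): name is "side" or "top"; returns the picture (400x640x3 uint8, red, green, blue); there is no depth.
- r.camera_params(name): a dict with "fx", "fy", "cx", "cy" (pixels), "dist" ([k1, k2, p1, p2, k3] as OpenCV has them; the pictures are not rectified), "origin" and "orientation" of the camera in the world. Camera axes: x right, y up, looking along -z (the intrinsics and any distortion apply to the point x, -y, -z); pixel columns grow to the right and rows downward; lengths in m; the calibration is good to about 2 mm. A picture is of the moment at which its call begins. camera_params takes no time and is no camera call.
A pose or a line that the arm cannot do raises r.MotionError and nothing moves.
- r.sign_off(): hands the job in; it is judged then, once.
Trained networks look in the newest picture that a camera, given by its name, has taken for a name from the list of things; names that differ only in an ending like _2 or _b are one class to them, and where a whole thing is asked for, a point or a joint stands for the part that bears it (a point fixed in the world has none). Each returns a list of dicts, best first, with "conf" (0 to 1); they miss things now and then, are a little off and sometimes report something else, mostly with a low value. They report only what shows in the picture. A call takes as long as a camera call. They do not tell look-alikes from the thing itself.
- r.search_frame(query, camera): "location" ([column, row] as shares, 0 to 1, of the picture: columns of its width, rows of its height, amid what is visible of it).
- r.place_of(query, camera): "location" ([column, row] as shares, 0 to 1, of the picture: columns of its width, rows of its height: a listed point, or the origin of a listed thing).
Readings, each from a call of its own:
- r.current_t(): time.
- r.current_joints(): joint angles.
- r.current_qd(): joint speeds.
- r.current_effort(): joint torques, N m.
- r.current_tcp_pos(): TCP position.
- r.current_ee_rot(): TCP orientation.
- r.current_ft_force(): force on the tool from outside, world axes, zero at the start.
- r.current_moment(): the same for the moment, N m.
- r.current_opening(): opening from 0.0 (shut) to 1.0 (fully open).
- r.current_gripper_force(): force on a finger pad.
Only numpy, scipy, OpenCV 4.12 (cv2) and the standard library are available. Lean on these libraries where they do the work, as an engineer would, in place of code of your own. Each camera call takes 0.05 s, during which the arm holds its last target. There are 200 camera calls.

TASK

The resin sample pots stand in the curing rack in the order they were mixed, and they are tested the other way round: move all four into the pale test rack, one to a pocket, in reverse order. The pot nearest the curing rack's orange end block goes into the pocket farthest from the test rack's orange end block, and so on, until the pot farthest from orange stands next to orange. Never tip a pot over, and leave all four standing upright on the pocket floors.

Things in the scene. Friction and masses are not known exactly. Their poses are not given: they have to be found in the camera images.
- pot_red: sample pot, white round pot with red lid and red band, 44 mm diameter (straight sides, lid flush), 70 mm tall, about 90 g, loose, upright; origin at the centre of its underside, z up. It starts in the nest of the same colour. Its yaw means nothing.
- pot_blue: sample pot, white round pot with blue lid and blue band, 44 mm diameter (straight sides, lid flush), 70 mm tall, about 90 g, loose, upright; origin at the centre of its underside, z up. It starts in the nest of the same colour. Its yaw means nothing.
- pot_green: sample pot, white round pot with green lid and green band, 44 mm diameter (straight sides, lid flush), 70 mm tall, about 90 g, loose, upright; origin at the centre of its underside, z up. It starts in the nest of the same colour. Its yaw means nothing.
- pot_yellow: sample pot, white round pot with yellow lid and yellow band, 44 mm diameter (straight sides, lid flush), 70 mm tall, about 90 g, loose, upright; origin at the centre of its underside, z up. It starts in the nest of the same colour. Its yaw means nothing.
- nest_red: fixed grey curing-rack nest with a red tag on its robot side, where the red pot starts. 58 mm square pocket, walls 4 mm thick and 24 mm high, floor 6 mm above the origin (centre of underside, 8 mm above the table). The nests stand in one row 66 mm apart along their common y axis, in varying order of colour; +y points to the curing rack's orange end block, +x away from the robot.
- nest_blue: fixed grey curing-rack nest with a blue tag on its robot side, where the blue pot starts. 58 mm square pocket, walls 4 mm thick and 24 mm high, floor 6 mm above the origin (centre of underside, 8 mm above the table). The nests stand in one row 66 mm apart along their common y axis, in varying order of colour; +y points to the curing rack's orange end block, +x away from the robot.
- nest_green: fixed grey curing-rack nest with a green tag on its robot side, where the green pot starts. 58 mm square pocket, walls 4 mm thick and 24 mm high, floor 6 mm above the origin (centre of underside, 8 mm above the table). The nests stand in one row 66 mm apart along their common y axis, in varying order of colour; +y points to the curing rack's orange end block, +x away from the robot.
- nest_yellow: fixed grey curing-rack nest with a yellow tag on its robot side, where the yellow pot starts. 58 mm square pocket, walls 4 mm thick and 24 mm high, floor 6 mm above the origin (centre of underside, 8 mm above the table). The nests stand in one row 66 mm apart along their common y axis, in varying order of colour; +y points to the curing rack's orange end block, +x away from the robot.
- test_rack: fixed pale wooden rack, 74 x 330 mm, with a row of four empty 58 mm square pockets; walls 4 mm thick, tops 26 mm and floors 8 mm above the origin (centre of the underside, on the table). x across it, away from the robot; y along it; pocket centres at x = 0, y = -99, -33, 33, 99 mm. Stands before or behind the curing rack, about parallel to it.
- end_orange: orange end block fixed on one end of the pale test rack, 62 x 24 x 30 mm, origin at the centre of its underside, at y = +150 or -150 mm of the test rack (a grey block is on the other end); 51 mm from the nearest pocket's centre. The curing rack has an orange block of its own, not this one.
Not all that is in view belongs to the job. Leave any brown or pink look-alike of the pot_green alone.

How it is judged (in metres and radians):
At the end, for the whole second after the job is handed in: Each pot upright (tilt under 0.1 rad) and at rest on the floor of its own test-rack pocket, within 12 mm of its centre each way; counted from the test rack's orange block, the order is the reverse of the pots' nests counted from the curing rack's orange block (((y of each of nest_blue, nest_green, nest_yellow in the frame of nest_red above 0 m and horizontal distance between pot_red and end_orange between 0.039 and 0.063 m) or (y of nest_blue in the frame of nest_red below 0 m and y of each of nest_green, nest_yellow in the frame of nest_red above 0 m and horizontal distance between pot_red and end_orange between 0.105 and 0.129 m) or (y of each of nest_blue, nest_yellow in the frame of nest_red above 0 m and y of nest_green in the frame of nest_red below 0 m and horizontal distance between pot_red and end_orange between 0.105 and 0.129 m) or (y of each of nest_blue, nest_green in the frame of nest_red below 0 m and y of nest_yellow in the frame of nest_red above 0 m and horizontal distance between pot_red and end_orange between 0.171 and 0.195 m) or (y of each of nest_blue, nest_green in the frame of nest_red above 0 m and y of nest_yellow in the frame of nest_red below 0 m and horizontal distance between pot_red and end_orange between 0.105 and 0.129 m) or (y of each of nest_blue, nest_yellow in the frame of nest_red below 0 m and y of nest_green in the frame of nest_red above 0 m and horizontal distance between pot_red and end_orange between 0.171 and 0.195 m) or (y of nest_blue in the frame of nest_red above 0 m and y of each of nest_green, nest_yellow in the frame of nest_red below 0 m and horizontal distance between pot_red and end_orange between 0.171 and 0.195 m) or (y of each of nest_blue, nest_green, nest_yellow in the frame of nest_red below 0 m and horizontal distance between pot_red and end_orange between 0.237 and 0.261 m)) and x of pot_red in the frame of test_rack between -0.012 and 0.012 m and y of pot_red in the frame of test_rack between -0.115 and 0.115 m and z of pot_red in the frame of test_rack between 0.004 and 0.013 m and angle between each of pot_red, pot_blue, pot_green, pot_yellow's own z axis and vertical below 0.1 rad and linear speed of each of pot_red, pot_blue, pot_green, pot_yellow below 0.02 m/s and angular speed of each of pot_red, pot_blue, pot_green, pot_yellow below 0.2 rad/s and ((y of each of nest_red, nest_green, nest_yellow in the frame of nest_blue above 0 m and horizontal distance between pot_blue and end_orange between 0.039 and 0.063 m) or (y of nest_red in the frame of nest_blue below 0 m and y of each of nest_green, nest_yellow in the frame of nest_blue above 0 m and horizontal distance between pot_blue and end_orange between 0.105 and 0.129 m) or (y of each of nest_red, nest_yellow in the frame of nest_blue above 0 m and y of nest_green in the frame of nest_blue below 0 m and horizontal distance between pot_blue and end_orange between 0.105 and 0.129 m) or (y of each of nest_red, nest_green in the frame of nest_blue below 0 m and y of nest_yellow in the frame of nest_blue above 0 m and horizontal distance between pot_blue and end_orange between 0.171 and 0.195 m) or (y of each of nest_red, nest_green in the frame of nest_blue above 0 m and y of nest_yellow in the frame of nest_blue below 0 m and horizontal distance between pot_blue and end_orange between 0.105 and 0.129 m) or (y of each of nest_red, nest_yellow in the frame of nest_blue below 0 m and y of nest_green in the frame of nest_blue above 0 m and horizontal distance between pot_blue and end_orange between 0.171 and 0.195 m) or (y of nest_red in the frame of nest_blue above 0 m and y of each of nest_green, nest_yellow in the frame of nest_blue below 0 m and horizontal distance between pot_blue and end_orange between 0.171 and 0.195 m) or (y of each of nest_red, nest_green, nest_yellow in the frame of nest_blue below 0 m and horizontal distance between pot_blue and end_orange between 0.237 and 0.261 m)) and x of pot_blue in the frame of test_rack between -0.012 and 0.012 m and y of pot_blue in the frame of test_rack between -0.115 and 0.115 m and z of pot_blue in the frame of test_rack between 0.004 and 0.013 m and ((y of each of nest_red, nest_blue, nest_yellow in the frame of nest_green above 0 m and horizontal distance between pot_green and end_orange between 0.039 and 0.063 m) or (y of nest_red in the frame of nest_green below 0 m and y of each of nest_blue, nest_yellow in the frame of nest_green above 0 m and horizontal distance between pot_green and end_orange between 0.105 and 0.129 m) or (y of each of nest_red, nest_yellow in the frame of nest_green above 0 m and y of nest_blue in the frame of nest_green below 0 m and horizontal distance between pot_green and end_orange between 0.105 and 0.129 m) or (y of each of nest_red, nest_blue in the frame of nest_green below 0 m and y of nest_yellow in the frame of nest_green above 0 m and horizontal distance between pot_green and end_orange between 0.171 and 0.195 m) or (y of each of nest_red, nest_blue in the frame of nest_green above 0 m and y of nest_yellow in the frame of nest_green below 0 m and horizontal distance between pot_green and end_orange between 0.105 and 0.129 m) or (y of each of nest_red, nest_yellow in the frame of nest_green below 0 m and y of nest_blue in the frame of nest_green above 0 m and horizontal distance between pot_green and end_orange between 0.171 and 0.195 m) or (y of nest_red in the frame of nest_green above 0 m and y of each of nest_blue, nest_yellow in the frame of nest_green below 0 m and horizontal distance between pot_green and end_orange between 0.171 and 0.195 m) or (y of each of nest_red, nest_blue, nest_yellow in the frame of nest_green below 0 m and horizontal distance between pot_green and end_orange between 0.237 and 0.261 m)) and x of pot_green in the frame of test_rack between -0.012 and 0.012 m and y of pot_green in the frame of test_rack between -0.115 and 0.115 m and z of pot_green in the frame of test_rack between 0.004 and 0.013 m and ((y of each of nest_red, nest_blue, nest_green in the frame of nest_yellow above 0 m and horizontal distance between pot_yellow and end_orange between 0.039 and 0.063 m) or (y of nest_red in the frame of nest_yellow below 0 m and y of each of nest_blue, nest_green in the frame of nest_yellow above 0 m and horizontal distance between pot_yellow and end_orange between 0.105 and 0.129 m) or (y of each of nest_red, nest_green in the frame of nest_yellow above 0 m and y of nest_blue in the frame of nest_yellow below 0 m and horizontal distance between pot_yellow and end_orange between 0.105 and 0.129 m) or (y of each of nest_red, nest_blue in the frame of nest_yellow below 0 m and y of nest_green in the frame of nest_yellow above 0 m and horizontal distance between pot_yellow and end_orange between 0.171 and 0.195 m) or (y of each of nest_red, nest_blue in the frame of nest_yellow above 0 m and y of nest_green in the frame of nest_yellow below 0 m and horizontal distance between pot_yellow and end_orange between 0.105 and 0.129 m) or (y of each of nest_red, nest_green in the frame of nest_yellow below 0 m and y of nest_blue in the frame of nest_yellow above 0 m and horizontal distance between pot_yellow and end_orange between 0.171 and 0.195 m) or (y of nest_red in the frame of nest_yellow above 0 m and y of each of nest_blue, nest_green in the frame of nest_yellow below 0 m and horizontal distance between pot_yellow and end_orange between 0.171 and 0.195 m) or (y of each of nest_red, nest_blue, nest_green in the frame of nest_yellow below 0 m and horizontal distance between pot_yellow and end_orange between 0.237 and 0.261 m)) and x of pot_yellow in the frame of test_rack between -0.012 and 0.012 m and y of pot_yellow in the frame of test_rack between -0.115 and 0.115 m and z of pot_yellow in the frame of test_rack between 0.004 and 0.013 m); the robot touches nothing.
It fails at once if a pot is tipped over (more than 0.7 rad from upright) (angle between any of pot_red, pot_blue, pot_green, pot_yellow's own z axis and vertical above 0.7 rad).
It also fails if it takes over 90 s, if anything falls off the work surface, if the arm or the gripper's body presses on something with over 40 N, if the wrist force passes 120 N, or if a joint passes its speed limit or range.

## Working session

There is one attempt and no reset: what is moved stays moved. The work goes in short steps, each a Python script; the robot and the scene stay as the last script left them, time stands still between calls to the robot, and variables do not carry over. Pictures are saved under pics/ and viewed, at most 14 in all, crops included, and the job is handed in when it is done.

```bash
mkdir -p pics; ls
cat > h.py <<'E'
import numpy as np, cv2
from station import r
def ray(cam,loc):
    p=r.camera_params(cam)
    K=np.array([[p['fx'],0,p['cx']],[0,p['fy'],p['cy']],[0,0,1.]])
    px=np.array([[[loc[0]*640,loc[1]*400]]],float)
    u=cv2.undistortPoints(px,K,np.array(p['dist'],float))[0,0]
    d=np.array(p['orientation'])@np.array([u[0],-u[1],-1.])
    return np.array(p['origin']),d
def at_z(cam,loc,z):
    o,d=ray(cam,loc); return o+d*(z-o[2])/d[2]
E
python3 - <<'E'
from h import *
for c in ('top','side'):
    cv2.imwrite(f'pics/{c}0.png',r.snapshot(c)[:,:,::-1]); p=r.camera_params(c)
    print(c,p)
for c in ('top','side'):
    for q,z in [('pot_red',.014),('pot_blue',.014),('pot_green',.014),('pot_yellow',.014),('nest_red',.008),('nest_blue',.008),('nest_green',.008),('nest_yellow',.008),('test_rack',0),('end_orange',0)]:
        for d in r.place_of(q,c): print(c,q,round(d['conf'],2),(np.array(d['location'])*[640,400]).round(),at_z(c,d['location'],z).round(4))
E
```

```text
pics
top {'fx': 421.5427538322115, 'fy': 421.5427538322115, 'cx': 315.88167788774905, 'cy': 187.1656287705153, 'dist': array([-0.11550118,  0.        ,  0.        ,  0.        ,  0.        ]), 'origin': array([ 0.39535954, -0.01770708,  0.7907384 ]), 'orientation': array([[-0.01081246,  0.9920986 , -0.12499384],
       [-0.9998508 , -0.00904272,  0.0147174 ],
       [ 0.01347083,  0.12513433,  0.99204835]])}
side {'fx': 391.3425932536722, 'fy': 391.3425932536722, 'cx': 314.43805785303283, 'cy': 203.78555771565766, 'dist': array([-0.07811273,  0.        ,  0.        ,  0.        ,  0.        ]), 'origin': array([0.24325464, 0.43674248, 0.47308189]), 'orientation': array([[-0.89307226,  0.27964015, -0.3524533 ],
       [-0.44971402, -0.57814748,  0.68081039],
       [-0.01338807,  0.76651606,  0.64208557]])}
top pot_red 0.62 [366. 202.] [ 0.4655 -0.1214  0.014 ]
top pot_blue 0.81 [259. 205.] [0.4613 0.0765 0.014 ]
top pot_blue 0.25 [256. 206.] [0.4591 0.0811 0.014 ]
top pot_green 0.86 [350. 256.] [ 0.3656 -0.0906  0.014 ]
top pot_green 0.72 [366. 198.] [ 0.4725 -0.1222  0.014 ]
top pot
[... 756 characters left out ...]
 0.4686 -0.056   0.014 ]
side pot_yellow 0.7 [316. 228.] [0.4641 0.0067 0.014 ]
side nest_red 0.79 [344. 192.] [ 0.464  -0.1125  0.008 ]
side nest_red 0.74 [194. 235.] [0.6476 0.1069 0.008 ]
side nest_blue 0.88 [304. 256.] [0.4544 0.067  0.008 ]
side nest_blue 0.21 [318. 231.] [0.4601 0.0055 0.008 ]
side nest_green 0.95 [333. 210.] [ 0.4596 -0.0555  0.008 ]
side nest_green 0.65 [304. 260.] [0.4516 0.0737 0.008 ]
side nest_green 0.48 [193. 236.] [0.6474 0.1102 0.008 ]
side nest_yellow 0.74 [314. 232.] [0.4643 0.0113 0.008 ]
side test_rack 0.72 [244. 188.] [ 0.652  -0.0479  0.    ]
side test_rack 0.37 [346. 191.] [ 0.4642 -0.1272 -0.    ]
side end_orange 0.75 [195. 232.] [0.6564 0.0962 0.    ]
```

View pics/top0.png

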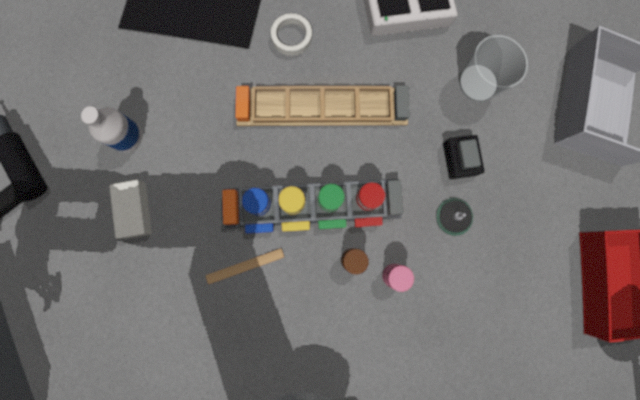

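View pics/side0.png

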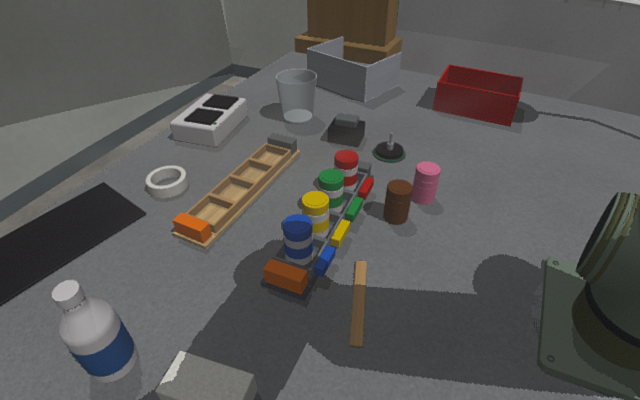

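Top view: both orange blocks are on the left (+y). Curing order from orange is blue (256,201), yellow (292,200), green (331,197), red (371,196). The test rack spans about (238..408, 85..125), and the brown (355,261) and pink (399,278) look-alikes stay put. The side view agrees. Test-rack order from orange must therefore be red, green, yellow, blue.

Run:
```python
from h import *
im=cv2.imread('pics/top0.png')
cv2.imwrite('pics/crop1.png',cv2.resize(im[75:135,230:418],None,fx=4.2,fy=4.2,interpolation=cv2.INTER_CUBIC))
hsv=cv2.cvtColor(im,cv2.COLOR_BGR2HSV); H,S,V=cv2.split(hsv)
roi=np.zeros_like(H); roi[175:214,240:388]=1
for n,lo,hi in [('blue',105,130),('yellow',18,32),('green',50,80),('red',172,185)]:
    m=((((H>=lo)&(H<=hi))|((n=='red')&(H<6)))&(S>110)&(roi>0)).astype(np.uint8)
    k,l,st,c=cv2.connectedComponentsWithStats(m); i=1+st[1:,4].argmax()
    x,y,w,h,a=st[i]
    print(n,st[i],c[i].round(1),'top',at_z('top',[(x+w/2)/640,(y+w/2)/400],.084).round(4), 'cen',at_z('top',(c[i]+.5)/[640,400],.084).round(4))
print(r.current_ee_rot().round(2))
```

```text
blue [242 188  27  26 554] [254.9 200.4] top [0.461  0.0737 0.084 ] cen [0.462 0.074 0.084]
yellow [279 186  26  27 567] [291.5 199.2] top [0.4647 0.0122 0.084 ] cen [0.4634 0.0123 0.084 ]
green [319 184  25  25 493] [330.9 196.1] top [ 0.4683 -0.0544  0.084 ] cen [ 0.4682 -0.0541  0.084 ]
red [358 182  27  27 547] [371.2 195. ] top [ 0.4693 -0.1222  0.084 ] cen [ 0.4694 -0.1225  0.084 ]
[[-0.97  0.23  0.  ]
 [ 0.23  0.97  0.  ]
 [-0.    0.   -1.  ]]
```

View pics/crop1.png

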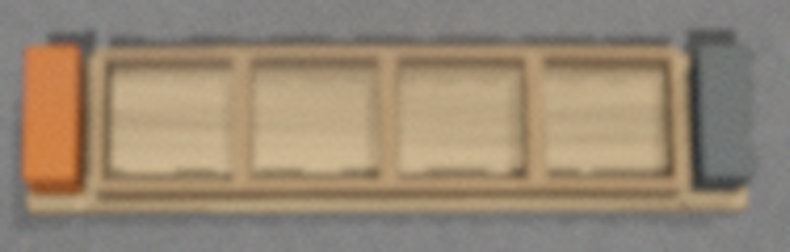

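The crop shows four pockets with dividers at crop columns 240, 388 and 535, and the wall-top outline at rows 47–191, i.e. centre about (322.4, 103.3) in the full image.

Run:
```python
from h import *
f=lambda u,v,z:at_z('top',[(230+u/4.2)/640,(75+v/4.2)/400],z).round(4)[:2]
print('wall corners',[f(*p,.026) for p in [(92,49),(684,46),(686,190),(90,193)]])
c=[f(*p,.026) for p in [(92,49),(684,46),(686,190),(90,193)]]; print('mean',np.mean(c,0))
print('dividers',[f(u,119,.026) for u in (240,388,535)])
print('floor pts',[f(*p,.008) for p in [(104,180),(240,180),(250,180),(380,180),(396,178),(528,178),(540,177),(672,177)]])
print('blocks z30', f(53,116,.03),f(722,113,.03),'z38',f(53,116,.038),f(722,113,.038))
print('side test: ')
for q in ('test_rack','end_orange'): print([at_z('side',d['location'],0).round(4) for d in r.place_of(q,'side')])
```

```text
wall corners [array([0.6852, 0.0904]), array([ 0.6854, -0.1783]), array([ 0.6175, -0.1764]), array([0.6178, 0.0903])]
mean [ 0.651475 -0.0435  ]
dividers [array([0.6514, 0.0234]), array([ 0.6509, -0.043 ]), array([ 0.6506, -0.1092])]
floor pts [array([0.6291, 0.0865]), array([0.6284, 0.0243]), array([0.6283, 0.0198]), array([ 0.6279, -0.0396]), array([ 0.6288, -0.0469]), array([ 0.6285, -0.1074]), array([ 0.629 , -0.1129]), array([ 0.6289, -0.1738])]
blocks z30 [0.6525 0.1069] [ 0.6522 -0.1934] z38 [0.6498 0.1055] [ 0.6495 -0.1916]
side test: 
[array([ 0.652 , -0.0479,  0.    ]), array([ 0.4642, -0.1272, -0.    ])]
[array([0.6564, 0.0962, 0.    ])]
```

```bash
cat >> h.py <<'E'
R=np.array([[0,1,0],[1,0,0],[0,0,-1.]])
G=r.grip_point_offset
def P(x,y,z): return np.array([x,y,z+G])
def transfer(src,dst):
    up=.19
    r.goto(P(*src,up),R); r.move_linear(P(*src,.060),v=.15)
    r.gripper_close(); op=r.current_opening()
    r.move_linear(P(*src,up),v=.15)
    print('opening',op,r.current_opening(),'F',r.current_gripper_force())
    if r.current_opening()<.3: raise SystemExit('no grasp')
    r.move_linear(P(*dst,up),v=.2)
    r.move_linear(P(*dst,.072),v=.15)
    hit=r.move_linear(P(*dst,.051),v=.03,guard=6)
    print('hit',hit,'z',r.current_tcp_pos()[2]-G)
    r.let_go(); r.move_linear(P(*dst,up),v=.2)
    print('t',r.current_t(),r.current_ft_force())
E
python3 - <<'E'
from h import *
print(r.current_t())
transfer((.4694,-.1223),(.6515,.0557))
r.snapshot('top');im=r.snapshot('side')
cv2.imwrite('pics/s1.png',im[:,:,::-1])
E
```

```text
1.2
opening 0.5044987261165584 0.503664542266841 F 60.84069013595581
hit True z 0.054751155305218374
t 10.6667 [-0.24345019  0.01911534 -0.47952728]
```

View pics/s1.png

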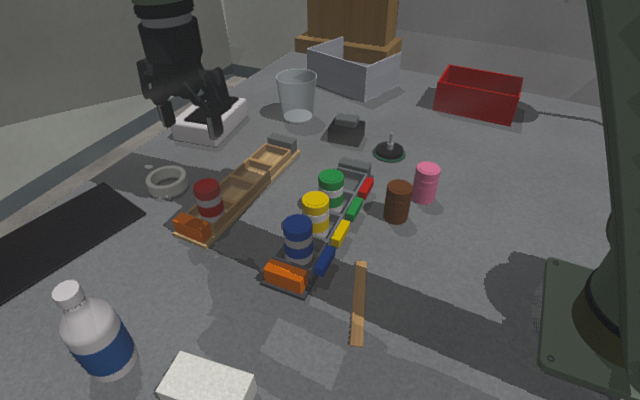

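The red pot at (207,197) stands upright in the pocket next to the orange block. I'll carry on with the other three.

Run:
```python
from h import *
transfer((.4683,-.0543),(.6515,-.0103))
transfer((.4640,.0122),(.6515,-.0763))
transfer((.4615,.0738),(.6515,-.1423))
r.goto(P(.4,.25,.25),R)
for c in('top','side'):
    im=r.snapshot(c)[:,:,::-1]; cv2.imwrite(f'pics/{c}2.png',im)
im=cv2.imread('pics/top2.png')
cv2.imwrite('pics/crop2.png',cv2.resize(im[65:135,230:418],None,fx=4.2,fy=4.2,interpolation=cv2.INTER_CUBIC))
H,S,V=cv2.split(cv2.cvtColor(im,cv2.COLOR_BGR2HSV))
roi=np.zeros_like(H); roi[65:128,250:396]=1
for n,lo,hi in [('red',172,185),('green',50,80),('yellow',20,32),('blue',105,130)]:
    m=((((H>=lo)&(H<=hi))|((n=='red')&(H<6)))&(S>130)&(roi>0)).astype(np.uint8)
    k,l,st,c=cv2.connectedComponentsWithStats(m); i=1+st[1:,4].argmax(); x,y,w,h,a=st[i]
    print(n,st[i],at_z('top',[(x+w/2)/640,(y+w/2)/400],.078).round(4))
print(r.current_t())
```

```text
opening 0.4995689199529288 0.5028041784814344 F 60.82694739103317
hit True z 0.05487038513305795
t 18.05 [0.33647003 0.52211392 0.14528573]
opening 0.5033762265284308 0.5058556165673765 F 60.84213227033615
hit True z 0.05479940439067954
t 25.3417 [-0.42672284  0.50884803 -0.69741635]
opening 0.5002669236337538 0.502672105432914 F 60.86067259311676
hit True z 0.05489056755942079
t 33.225 [0.62527894 0.07663856 0.37143043]
red [255  83  25  25 477] [0.6488 0.0552 0.078 ]
green [295  98  20   9 102] [ 0.6252 -0.0107  0.078 ]
yellow [330  84  24  23 416] [ 0.6469 -0.0761  0.078 ]
blue [366  83  23  24 440] [ 0.6496 -0.1392  0.078 ]
35.0417
```

View pics/crop2.png

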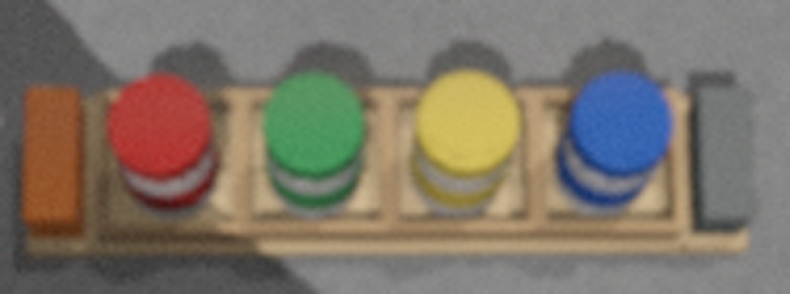

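View pics/side2.png

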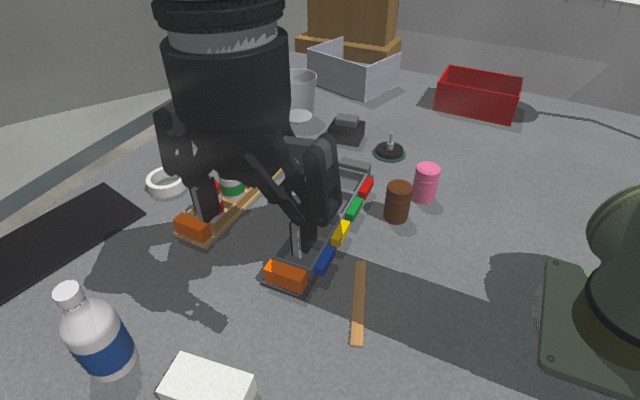

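The top crop shows red, green, yellow and blue at crop columns 160, 315, 465 and 620, counted from orange. All four are upright on the pocket floors and centred within about 5 mm. In the side view the arm blocks part of the rack but touches nothing.

```bash
python3 -c "
from station import r
print(r.sign_off())"
```

```text
the job is handed in; nothing more can be done
None
```

All four pots stand upright in the test rack in reverse order (red, green, yellow, blue counted from the orange block), within about 5 mm of their pocket centres, and the job was handed in at about 35 s; the sign-off returned no verdict.

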